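# Set the rock cores on their own test bases

## Robot

A 7-joint arm with a two-finger parallel gripper is mounted at the origin on the work surface. World frame = base frame: x ahead of the robot, y to its left, z up, the work surface at z = 0. Lengths are in m, angles in rad, forces in N, time in s.
With the tool pointing down it reaches from about 0.425 to 0.875 m from the base axis. Payload 8.4 kg.
Tool frame: the origin (TCP) lies midway between the tips of the shut fingers; the grasp point (between the pads) lies 19 mm behind it (r.grip_depth is the distance from the TCP to the grasp point, in m); z points along the fingers, y is the direction in which the jaws open and shut (so a half turn about z gives the same grasp; the last joint's range is limited). The gripper opens to 87 mm and grips with 3 to 60 N. Pads are 19 mm wide; open, the fingers measure 117 mm over their backs; the gripper's body (75 mm by 190 mm) begins 51 mm behind the grasp point.
Start: joints at [-1.394, 0.333, 0.04, 1.465, -0.013, 1.343, -0.059], TCP at [0.177, 0.625, 0.223] pointing down, gripper open.
Joint ranges: [-2.58, 2.58], [-0.38, 2.09], [-1.3, 1.39], [0.25, 2.4], [-1.5, 4.64], [0.08, 2.09], [-2.65, 2.65]. Speed limits (rad/s): [2.22, 2.22, 2.79, 2.79, 3.14, 3.14, 3.14].

## Interface

Orientations are given as a unit quaternion [x, y, z, w].
In Python, from station import telemetry, camera, calibration, job, r gives the robot as it stands.
- The arm moves only by the tool send_rows, never from a script. Its argument "increments" is a list that holds one entry, the list of rows, each a list of 4 numbers: the shift along the tool's x, y, z in m, then the turn about the tool's z in degrees. In form: [[[x, y, z, spin], ...]]. A call has 1 to 8 rows; each row shifts and turns the commanded pose from where the row before left it, along the tool's axes as they then stand; what a row does not reach is not made up. A row lasts 1/10 s, in which the tool goes at most 50 mm and 8.59 degrees, less where a joint would pass 70% of its speed; a pose out of reach is approached as far as the arm can. A call is refused whole if a number of a shift passes 0.05 or a number of a turn 8.59, either way. A call with a gripper value outside its range is refused whole. "gripper" is the closure, from 0 (fully open) to 1 (shut), set as the call begins (left out, the last holds). The fingers move at their own pace and stop on an object; the grip force is fixed at half the most. Time passes only in rows, so rows that do not move let the fingers close. It gives the time, the measured TCP pose, the force and the opening at its end, in the units of the state.
- telemetry.read_state(): the state, without advancing time (a new reading comes with each control period).
- camera(name): name is "side" or "top"; returns the picture (480x640x3 uint8, red, green, blue); there is no depth.
- calibration(name): a dict with "camera_matrix" (3x3 intrinsics, pixels), "R" (3x3) and "t" (3): a world point X has camera coordinates R X + t. Camera axes: x right, y down, z forward; pixel columns grow to the right and rows downward; lengths in m; the calibration is good to about 2 mm. A picture is of the moment at which its call begins. calibration takes no time and is no camera call.
- job.close_job(): hands the job in, once; it reports no verdict.
The state is a dict: "time_s": time; "q": joint angles; "qvel": joint speeds; "joint_efforts": joint torques, N m; "tcp_pos": TCP position; "ee_rot": TCP orientation; "ft_force": force on the tool from outside, world axes, zero at the start; "wrist_torque": the same for the moment, N m; "finger_gap": finger opening in m.
Only numpy, scipy, OpenCV 4.12 (cv2) and the standard library are available. Lean on these libraries where they do the work, as an engineer would, in place of code of your own. Each camera call takes 0.05 s, during which the arm holds its last target.

## Task

Get the four long rock cores ready for testing: stand each one upright in the middle of the pedestal of the test base of its own colour. The red and the blue core have been put on each other's bases, so swap them (the black spare base is free for parking one meanwhile), and fetch the long yellow and green cores from among the clutter on the bench. Set the cores down without dropping or tipping them, let go of them all, and leave the short yellow offcut where it stands.

Things in the scene. Friction and masses are not known exactly. Their poses are not given: they have to be found in the camera images.
- core_red: long rock core with a red top: upright grey stone cylinder, 38 mm diameter, 76 mm tall, its top 12 mm red, about 200 g, loose; at the start it stands on the blue test base. Origin: centre of its underside; z up along the cylinder; its yaw means nothing
- core_blue: long rock core with a blue top: upright grey stone cylinder, 38 mm diameter, 76 mm tall, its top 12 mm blue, about 200 g, loose; at the start it stands on the red test base. Origin: centre of its underside; z up along the cylinder; its yaw means nothing
- core_yellow: long rock core with a yellow top: upright grey stone cylinder, 38 mm diameter, 76 mm tall, its top 12 mm yellow, about 200 g, loose; at the start it stands on the bench. Origin: centre of its underside; z up along the cylinder; its yaw means nothing
- core_green: long rock core with a green top: upright grey stone cylinder, 38 mm diameter, 76 mm tall, its top 12 mm green, about 200 g, loose; at the start it stands on the bench. Origin: centre of its underside; z up along the cylinder; its yaw means nothing
- base_red: red test base: its flat deck is red. Round aluminium base fixed to the bench, 96 mm diameter, deck 12 mm high (three bolt heads on it, 3 mm); in its middle a bare round pedestal, 60 mm diameter, whose flat top, 22 mm above the bench, carries a core. Origin: centre of its underside, at bench height; z up; yaw means nothing
- base_blue: blue test base: its flat deck is blue. Round aluminium base fixed to the bench, 96 mm diameter, deck 12 mm high (three bolt heads on it, 3 mm); in its middle a bare round pedestal, 60 mm diameter, whose flat top, 22 mm above the bench, carries a core. Origin: centre of its underside, at bench height; z up; yaw means nothing
- base_yellow: yellow test base: its flat deck is yellow. Round aluminium base fixed to the bench, 96 mm diameter, deck 12 mm high (three bolt heads on it, 3 mm); in its middle a bare round pedestal, 60 mm diameter, whose flat top, 22 mm above the bench, carries a core. Origin: centre of its underside, at bench height; z up; yaw means nothing
- base_green: green test base: its flat deck is green. Round aluminium base fixed to the bench, 96 mm diameter, deck 12 mm high (three bolt heads on it, 3 mm); in its middle a bare round pedestal, 60 mm diameter, whose flat top, 22 mm above the bench, carries a core. Origin: centre of its underside, at bench height; z up; yaw means nothing
- base_spare: spare test base: its flat deck is black; nothing stands on it at the start. Round aluminium base fixed to the bench, 96 mm diameter, deck 12 mm high (three bolt heads on it, 3 mm); in its middle a bare round pedestal, 60 mm diameter, whose flat top, 22 mm above the bench, carries a core. Origin: centre of its underside, at bench height; z up; yaw means nothing
- offcut: short yellow-topped offcut: upright grey stone cylinder, 38 mm diameter but only 30 mm tall, its top 12 mm yellow, loose on the bench; not part of the job. Origin: centre of its underside
Mind the look-alikes: they are no part of the job. Leave any purple or turquoise look-alike of the base_green alone.

How it is judged:
At the end, for the whole second after the job is handed in: Each long core stands upright (within 0.1 rad), at rest and released on the pedestal of the base of its own colour, its axis within 12 mm of the pedestal's centre, its foot within 5 mm of the pedestal's top; the short offcut stands upright within 15 mm of where it began (horizontal distance between core_red and base_red below 0.012 m and z of core_red in the frame of base_red between 0.017 and 0.027 m and angle between each of core_red, core_blue, core_yellow, core_green, offcut's own z axis and vertical below 0.1 rad and linear speed of each of core_red, core_blue, core_yellow, core_green below 0.02 m/s and contact force between each of core_red, core_blue, core_yellow, core_green and the fingers below 0.1 N and horizontal distance between core_blue and base_blue below 0.012 m and z of core_blue in the frame of base_blue between 0.017 and 0.027 m and horizontal distance between core_yellow and base_yellow below 0.012 m and z of core_yellow in the frame of base_yellow between 0.017 and 0.027 m and horizontal distance between core_green and base_green below 0.012 m and z of core_green in the frame of base_green between 0.017 and 0.027 m and distance of offcut from where it was at the start of the episode below 0.015 m); the robot touches nothing.
It fails at once if a long core is tipped over (leans more than 35 degrees) (angle between any of core_red, core_blue, core_yellow, core_green's own z axis and vertical above 0.61 rad).
It fails at once if a long core is dropped or thrown (moves faster than 0.6 m/s with no finger touching it, as after a fall of about 2 cm) ((linear speed of core_red above 0.6 m/s and contact force between core_red and the fingers below 0.01 N) or (linear speed of core_blue above 0.6 m/s and contact force between core_blue and the fingers below 0.01 N) or (linear speed of core_yellow above 0.6 m/s and contact force between core_yellow and the fingers below 0.01 N) or (linear speed of core_green above 0.6 m/s and contact force between core_green and the fingers below 0.01 N)).
It fails at once if the short offcut is pushed away (moved more than 20 mm) (distance of offcut from where it was at the start of the episode above 0.02 m).
It also fails if it takes over 112 s, if anything falls off the work surface, if the arm or the gripper's body presses on something with over 40 N, if the wrist force passes 120 N, or if a joint passes its speed limit or range.

## Working session

There is one attempt and no reset: what is moved stays moved. The work goes in short steps, Python scripts to look and compute and a tool call to move; the robot and the scene stay as the last step left them, time stands still between calls to the robot, and variables do not carry over. Pictures are saved under pics/ and viewed, and the job is handed in when it is done.

Besides the shell and the picture viewer there is one more tool, called as name(argument=value, ...) on one line, values as JSON. send_rows: Moves the arm, as the interface text tells. Its arguments: {"type":"object","properties":{"increments":{"type":"array","items":{"type":"array","items":{"type":"array","items":{"type":"number"}}}},"gripper":{"type":"number"}},"required":["increments"]}

```bash
mkdir -p pics; ls; python3 - <<'E'
from station import telemetry, camera, calibration, job, r
import cv2,numpy as np
for n in("side","top"):
    im=camera(n); np.save(f"pics/{n}0.npy",im); cv2.imwrite(f"pics/{n}0.png",im[:,:,::-1]); c=calibration(n)
    R=np.array(c["R"]);t=np.array(c["t"]); print(n,c["camera_matrix"],R,"pos",-R.T@t)
s=telemetry.read_state(); print(s)
E
```

```text
pics
side [[457.30868702   0.         324.57919946]
 [  0.         457.30868702 237.69550584]
 [  0.           0.           1.        ]] [[-0.93997382 -0.34119661  0.00583891]
 [-0.22885352  0.61759922 -0.75246081]
 [ 0.25313097 -0.70862972 -0.65861114]] pos [0.22236724 0.59957982 0.59521873]
top [[508.93730198   0.         311.74832177]
 [  0.         508.93730198 239.47936444]
 [  0.           0.           1.        ]] [[ 0.01695689 -0.99984684  0.00433212]
 [-0.99536444 -0.01729079 -0.0946079 ]
 [ 0.09466832 -0.00270779 -0.99550519]] pos [0.33785796 0.00378644 1.18496869]
{'time_s': 0.1, 'q': array([-1.39419411,  0.33384143,  0.03987739,  1.46620469, -0.01343878,
        1.34327829, -0.05849917]), 'qvel': array([ 0.00045048, -0.00085735, -0.00118674, -0.00067694,  0.00032938,
        0.00068601,  0.00039247]), 'joint_efforts': array([ 4.99763904e-03, -6.57806110e+01,  1.34089127e+00, -4.04709899e+01,
       -5.94669487e-02,  4.09736205e-02,  6.15456111e-05]), 'tcp_pos': array([0.17690475, 0.62501766, 0.22173678]), 'ee_rot': array([ 1.37478130e-01,  9.90504531e-01, -7.29591895e-04, -7.02288749e-05]), 'ft_force': array([ 0.54862874, -0.2030741 , -0.94557579]), 'wrist_torque': array([ 0.01507239, -0.03414308, -0.01225725]), 'finger_gap': 0.08711187790967531}
```

View pics/top0.png

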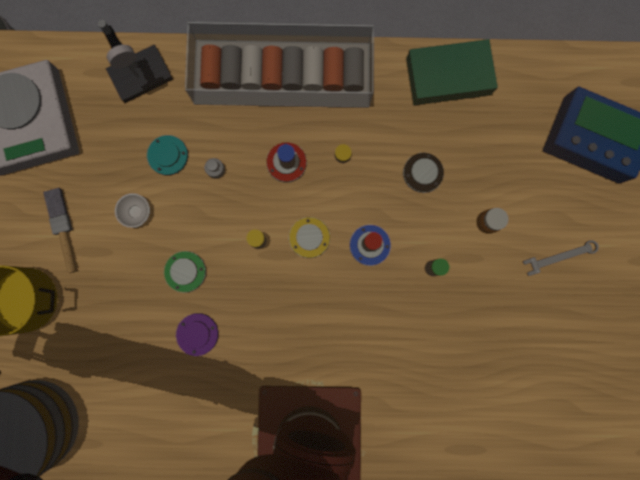

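View pics/side0.png

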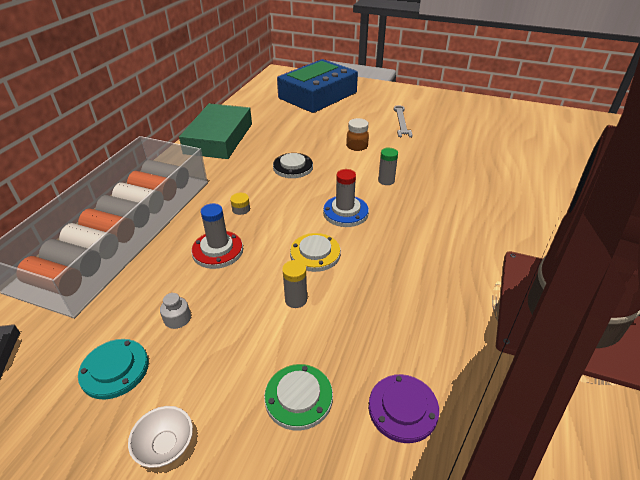

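```bash
cat > h.py <<'E'
import cv2,numpy as np
from station import telemetry,camera,calibration,job,r
HS={"red":[(0,8),(172,180)],"blue":[(108,125)],"yellow":[(22,33)],"green":[(50,75)]}
def ray(n,uv,z):
    c=calibration(n);K=np.array(c["camera_matrix"]);R=np.array(c["R"]);t=np.array(c["t"])
    uv=np.atleast_2d(uv).astype(float);d=(R.T@np.linalg.inv(K)@np.c_[uv,np.ones(len(uv))].T).T;o=-R.T@t
    return (o+d*((z-o[2])/d[:,2:]))[:,:2]
def proj(n,X):
    c=calibration(n);K=np.array(c["camera_matrix"]);x=K@(np.array(c["R"])@np.array(X)+np.array(c["t"]));return x[:2]/x[2]
def mask(im,col,s=110,v=40):
    h=cv2.cvtColor(im,cv2.COLOR_RGB2HSV);m=0
    for a,b in HS[col]: m=m|cv2.inRange(h,(a,s,v),(b,255,255))
    return m
def blobs(im,col,amin=60,**k):
    m=mask(im,col,**k);n,l,st,ce=cv2.connectedComponentsWithStats(m)
    return [(st[i],ce[i],(l==i).astype(np.uint8)) for i in range(1,n) if st[i][4]>=amin]
def circ(n,m,z):
    c=max(cv2.findContours(m,cv2.RETR_EXTERNAL,cv2.CHAIN_APPROX_NONE)[0],key=len)[:,0]
    p=ray(n,c,z).astype(np.float32)
    e=cv2.fitEllipse(p*1000) if len(p)>5 else None
    (x,y),rr=cv2.minEnclosingCircle(p)
    return np.round([x,y,2*rr],4),np.round(np.r_[e[0],e[1]]/1000,4)
E
python3 - <<'E'
from h import *
for n in("top","side"):
    im=np.load(f"pics/{n}0.npy")
    for c in HS:
        for s,ce,m in blobs(im,c):
            if s[4]>3000: continue
            print(n,c,s[:4],s[4],ce.round(1),"deck",*circ(n,m,.012),"z76",circ(n,m,.076)[1],"z98",circ(n,m,.098)[1])
E
```

```text
top red [267 143  39  39] 602 [286.5 164.1] deck [0.6322 0.064  0.0935] [0.6322 0.0641 0.0903 0.0913] z76 [0.6162 0.0608 0.0854 0.0863] z98 [0.6106 0.0597 0.0837 0.0846]
top red [364 232  18  18] 250 [372.6 241. ] deck [ 0.4483 -0.1401  0.0421] [ 0.4483 -0.1403  0.0378  0.0411] z76 [ 0.4423 -0.1324  0.0357  0.0388] z98 [ 0.4402 -0.1297  0.035   0.0381]
top red [309 388  51  25] 697 [339.4 397.5] deck [ 0.089  -0.0554  0.1233] [ 0.0938 -0.0698  0.0473  0.1173] z76 [ 0.1071 -0.0658  0.0447  0.1109] z98 [ 0.1117 -0.0644  0.0439  0.1087]
top red [323 422  37  58] 716 [347.4 459.5] deck [-0.0216 -0.0901  0.1283] [-0.0059 -0.0735  0.0769  0.1562] z76 [ 0.0128 -0.0693  0.0727  0.1476] z98 [ 0.0193 -0.0679  0.0713  0.1447]
top red [259 431  17  25] 316 [265.7 442.8] deck [-0.0079  0.0961  0.0574] [-0.0075  0.0952  0.0371  0.0534] z76 [0.0113 0.0903 0.0351 0.0505] z98 [0.0178 0.0885 0.0344 0.0495]
top blue [557  88  83  89] 2233 [597.  138.6] deck [ 0.7181 -0.6926  0.2446] [ 0.7174 -0.6862  0.1656  0.2088] z76 [ 0.6967 -0.6486  0.1566  0.1974] z98 [ 0.6896 -0.6356  0.1535  0.1935]
top blue [2
[... 20621 characters left out ...]
1  70.9] deck [ 0.7711 -0.8071  0.184 ] [ 0.7716 -0.8058  0.0843  0.2065] z76 [ 0.7113 -0.6516  0.0751  0.1838] z98 [ 0.6906 -0.5986  0.0719  0.176 ]
side green [179 104  71  54] 1700 [215.8 129.1] deck [ 0.8677 -0.3436  0.3078] [ 0.8669 -0.3473  0.1645  0.2889] z76 [ 0.7962 -0.2434  0.1464  0.2572] z98 [ 0.7719 -0.2076  0.1402  0.2463]
side green [381 148  17  13] 189 [389.  154.1] deck [ 0.4059 -0.3759  0.0598] [ 0.4049 -0.376   0.042   0.0589] z76 [ 0.3849 -0.269   0.0374  0.0525] z98 [ 0.378  -0.2322  0.0358  0.0502]
side green [265 365  67  61] 1673 [298.2 398.1] deck [0.3687 0.2942 0.0937] [0.3687 0.2943 0.0919 0.092 ] z76 [0.3526 0.3278 0.0818 0.0819] z98 [0.3471 0.3393 0.0783 0.0784]
```

```bash
python3 - <<'E'
from h import *
im=np.load("pics/top0.npy")
# blue & green decks: merge parts within window; z=.012
def deck(col,box):
    m=mask(im,col);w=np.zeros_like(m);x0,y0,x1,y1=box;w[y0:y1,x0:x1]=m[y0:y1,x0:x1]
    p=cv2.convexHull(np.argwhere(w)[:,::-1].astype(np.int32))[:,0]
    q=ray("top",p,.012).astype(np.float32);print(col,cv2.minEnclosingCircle(q),cv2.fitEllipse(q*1000)[:2])
deck("blue",(345,220,395,270));deck("green",(160,245,210,295));deck("yellow",(285,210,335,260));deck("red",(260,138,312,186))
# pale pedestals (z=.022) 
h=cv2.cvtColor(im,cv2.COLOR_RGB2HSV);m=cv2.inRange(h,(0,0,110),(180,70,255))
n,l,st,ce=cv2.connectedComponentsWithStats(m)
for i in range(1,n):
    if 250<st[i][4]<900: print(st[i],ray("top",ce[i],.022).round(4),circ("top",(l==i).astype(np.uint8),.022)[1])
# core tops: drop darker side band -> top-face centre; also far-edge estimate
o=np.array([.3379,.0038])
for c,ctr,z in(("red",(372,241),.098),("blue",(285,153),.098),("yellow",(255,238),.076),("green",(440,267),.076),("yellow",(343,152),.03)):
    for s,ce,mm in blobs(im,c):
        if np.hypot(*(ce-ctr))<4:
            P=ray("top",np.argwhere(mm)[:,::-1],z);u=P.mean(0)-o;u/=np.linalg.norm(u);v=np.array([-u[1],u[0]])
            a=P@u;b=P@v;px=.0011
            far=a.max()+px-.019;mid=(b.max()+b.min())/2
            print("core",c,z,"far-edge centre",(far*u+mid*v).round(4),"width",b.max()-b.min()+2*px,"len",a.max()-a.min()+2*px)
E
```

```text
blue ((0.43995627760887146, -0.13394026458263397), 0.04451745003461838) ((439.92742919921875, -134.07125854492188), (87.60784149169922, 88.47185516357422))
green ((0.3709348142147064, 0.2927477955818176), 0.04538874700665474) ((371.2738342285156, 292.94683837890625), (88.84284210205078, 89.1436996459961))
yellow ((0.4547545611858368, 0.007422005292028189), 0.04712807014584541) ((454.8703918457031, 7.238851547241211), (93.081298828125, 93.30029296875))
red ((0.6321974992752075, 0.06397324800491333), 0.04674704745411873) ((632.2587280273438, 64.10635375976562), (91.83830261230469, 93.05883026123047))
[244  45  12  37 362] [[0.8661 0.1556]] [0.8642 0.1555 0.0249 0.1172]
[306  46  12  37 373] [[0.8654 0.0078]] [0.8645 0.0077 0.0255 0.1107]
[413 160  23  22 386] [[ 0.6135 -0.2587]] [ 0.6136 -0.2587  0.0494  0.0509]
[115 193  34  35 479] [[0.5096 0.4114]] [0.51   0.4176 0.0725 0.0734]
[487 208  21  21 344] [[ 0.5053 -0.4266]] [ 0.5054 -0.4266  0.0458  0.0473]
[297 225  25  25 504] [[0.4549 0.0071]] [0.4549 0.0071 0.0561 0.0565]
[171 259  25  25 494] [[0.3711 0.2936]] [0.3712 0.2936 0.0547 0.0555]
core red 0.098 far-edge centre [ 0.4407 -0.1312] width 0.0381268969750044 len 0.041111502964150524
core blue 0.098 far-edge centre [0.6299 0.0611] width 0.03477517163277348 len 0.03700696684553697
core yellow 0.076 far-edge centre [0.4455 0.1252] width 0.03786108763000614 len 0.039923288231469976
core green 0.076 far-edge centre [ 0.3885 -0.2781] width 0.03468847084272899 len 0.036120657717794456
core yellow 0.03 far-edge centre [ 0.6533 -0.0679] width 0.03816610586733446 len 0.04069952185029726
```

send_rows(increments=[[[0, 0, 0, -7.9], [0, 0, 0, -7.9], [0, 0, 0, 0], [0, 0, 0, 0]]], gripper=0)

```text
time_s: 0.5
tcp_pos: [0.177, 0.6252, 0.2222]
ee_rot: [0.002, 1.0, -0.0, -0.0]
ft_force: [-0.6, 0.7, 0.1]
finger_gap: 0.0869
```

send_rows(increments=[[[-0.022, -0.04, 0, 0], [-0.022, -0.04, 0, 0], [-0.022, -0.04, 0, 0], [-0.022, -0.04, 0, 0], [-0.022, -0.04, 0, 0], [-0.022, -0.04, 0, 0], [-0.022, -0.04, 0, 0], [-0.022, -0.04, 0, 0]]])

```text
time_s: 1.3
tcp_pos: [0.3536, 0.3036, 0.2227]
ee_rot: [0.002, 1.0, 0.0, -0.0]
ft_force: [1.0, 0.6, -0.2]
finger_gap: 0.0872
```

send_rows(increments=[[[-0.022, -0.04, 0, 0], [-0.022, -0.04, 0, 0], [-0.022, -0.04, 0, 0], [-0.022, -0.04, 0, 0], [-0.004, -0.018, 0, 0], [0, 0, 0, 0], [0, 0, 0, 0]]])

```text
time_s: 2.0
tcp_pos: [0.4448, 0.1277, 0.2226]
ee_rot: [0.001, 1.0, 0.0, -0.0]
ft_force: [-1.0, 0.9, 0.3]
finger_gap: 0.0871
```

send_rows(increments=[[[0, -0.001, 0.04, 0], [0, 0, 0.04, 0], [0, 0, 0.04, 0], [0, 0, 0.035, 0], [0, 0, 0.02, 0], [0, 0, 0.01, 0], [0, 0, 0, 0]]])

```text
time_s: 2.7
tcp_pos: [0.444, 0.1271, 0.0367]
ee_rot: [-0.0, 1.0, -0.001, -0.001]
ft_force: [-0.5, 0.3, -0.1]
finger_gap: 0.087
```

```bash
python3 - <<'E'
from h import *
for n in("side","top"): cv2.imwrite(f"pics/{n}1.png",camera(n)[:,:,::-1])
E
```

```text
(no output)
```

View pics/side1.png

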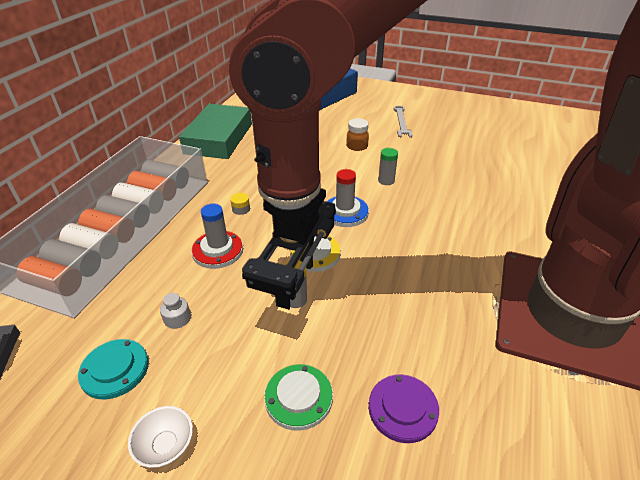

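The open gripper straddles the long yellow core at about (293,292), with nothing else nearby. I'm closing it now.

send_rows(increments=[[[0, 0, 0, 0], [0, 0, 0, 0], [0, 0, 0, 0], [0, 0, 0, 0], [0, 0, 0, 0], [0, 0, 0, 0], [0, 0, 0, 0], [0, 0, 0, 0]]], gripper=1)

```text
time_s: 3.6
tcp_pos: [0.4449, 0.1265, 0.0376]
ee_rot: [0.0, 1.0, 0.0, -0.0]
ft_force: [0.0, 0.3, 0.4]
finger_gap: 0.0375
```

send_rows(increments=[[[0, 0, -0.01, 0], [0, 0, -0.02, 0], [0, 0, -0.03, 0], [0, 0, -0.02, 0], [0, 0, 0, 0], [0, 0, 0, 0]]])

```text
time_s: 4.2
tcp_pos: [0.4448, 0.1264, 0.1175]
ee_rot: [0.0, 1.0, 0.0, 0.0]
ft_force: [1.6, -0.1, -2.7]
finger_gap: 0.037
```

send_rows(increments=[[[-0.005, -0.02, 0, 0], [-0.005, -0.03, 0, 0], [0, -0.03, 0, 0], [0, -0.025, 0, 0], [0, -0.015, 0, 0], [0, 0, 0, 0], [0, 0, 0, 0], [0, 0, 0, 0]]])

```text
time_s: 5.0
tcp_pos: [0.4546, 0.0072, 0.117]
ee_rot: [-0.001, 1.0, -0.0, -0.001]
ft_force: [-0.4, 0.8, -2.4]
finger_gap: 0.0375
```

send_rows(increments=[[[0, 0, 0.02, 0], [0, 0, 0.02, 0], [0, 0, 0.01, 0], [0, 0, 0.003, 0], [0, 0, 0.002, 0], [0, 0, 0, 0], [0, 0, 0, 0]]])

```text
time_s: 5.7
tcp_pos: [0.4555, 0.0065, 0.0632]
ee_rot: [-0.0, 1.0, 0.0, 0.001]
ft_force: [0.8, 0.3, -2.0]
finger_gap: 0.0371
```

send_rows(increments=[[[0, 0, 0.001, 0], [0, 0, 0.001, 0], [0, 0, 0, 0], [0, 0, 0, 0]]])

```text
time_s: 6.1
tcp_pos: [0.455, 0.0064, 0.0606]
ee_rot: [0.0, 1.0, 0.0, 0.0]
ft_force: [-0.3, -0.1, -2.7]
finger_gap: 0.0375
```

```bash
python3 - <<'E'
from h import *
for n in("side","top"): cv2.imwrite(f"pics/{n}2.png",camera(n)[:,:,::-1])
E
```

```text
(no output)
```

View pics/side2.png

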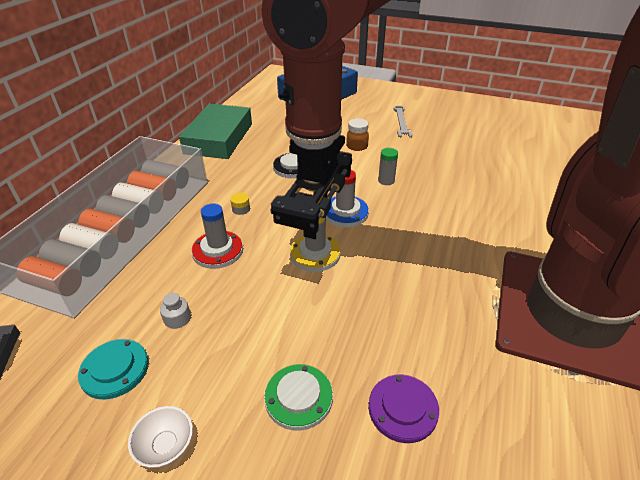

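The core hangs just over the middle of the yellow pedestal, at about (316,247). The force still shows its full weight, so I'm creeping down.

send_rows(increments=[[[0, 0, 0.0005, 0], [0, 0, 0, 0], [0, 0, 0.0005, 0], [0, 0, 0, 0]]])

```text
time_s: 6.6
tcp_pos: [0.455, 0.0064, 0.0596]
ee_rot: [0.0, 1.0, -0.0, 0.0]
ft_force: [-0.3, -0.4, -3.0]
finger_gap: 0.0375
```

send_rows(increments=[[[0, 0, 0.0005, 0], [0, 0, 0, 0], [0, 0, 0, 0]]])

```text
time_s: 6.9
tcp_pos: [0.4551, 0.0064, 0.0595]
ee_rot: [0.0, 1.0, 0.0, 0.0]
ft_force: [-4.1, 0.4, 6.2]
finger_gap: 0.0374
```

send_rows(increments=[[[0, 0, 0, 0], [0, 0, 0, 0], [0, 0, 0, 0], [0, 0, 0, 0], [0, 0, 0, 0], [0, 0, 0, 0]]], gripper=0)

```text
time_s: 7.5
tcp_pos: [0.455, 0.0064, 0.0591]
ee_rot: [0.0, 1.0, -0.0, -0.0]
ft_force: [-1.0, -0.2, 0.2]
finger_gap: 0.0776
```

send_rows(increments=[[[0, 0, -0.02, 0], [0, 0, -0.04, 0], [0, 0, -0.04, 0], [0, 0, -0.03, 0], [0, 0, 0, 0], [0, 0, 0, 0]]])

```text
time_s: 8.1
tcp_pos: [0.4552, 0.0065, 0.1893]
ee_rot: [-0.0, 1.0, 0.0, 0.001]
ft_force: [0.5, 0.5, 0.2]
finger_gap: 0.0871
```

send_rows(increments=[[[0.002, -0.04, 0, 0], [0.006, -0.04, 0, 0], [0.008, -0.04, 0, 0], [0.012, -0.04, 0, 0], [0.014, -0.04, 0, 0], [0.014, -0.04, 0, 0], [0.0105, -0.03, 0, 0], [0, -0.0155, 0, 0]]])

```text
time_s: 8.9
tcp_pos: [0.3859, -0.2817, 0.188]
ee_rot: [0.002, 1.0, 0.0, -0.001]
ft_force: [-0.6, 0.4, 0.5]
finger_gap: 0.0871
```

send_rows(increments=[[[0, 0, 0.02, 0], [0, 0, 0.04, 0], [0, 0, 0.04, 0], [0, 0, 0.03, 0], [0, 0, 0.015, 0], [0, 0, 0.006, 0], [0, 0, 0, 0], [0, 0, 0, 0]]])

```text
time_s: 9.7
tcp_pos: [0.3885, -0.2794, 0.0385]
ee_rot: [0.0, 1.0, -0.0, 0.0]
ft_force: [-0.0, -0.5, 0.3]
finger_gap: 0.0869
```

```bash
python3 - <<'E'
from h import *
a=camera("side");b=camera("top")
cv2.imwrite("pics/s3.png",np.hstack([cv2.resize(a,(400,300)),cv2.resize(b,(400,300))])[:,:,::-1])
E
```

```text
(no output)
```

View pics/s3.png

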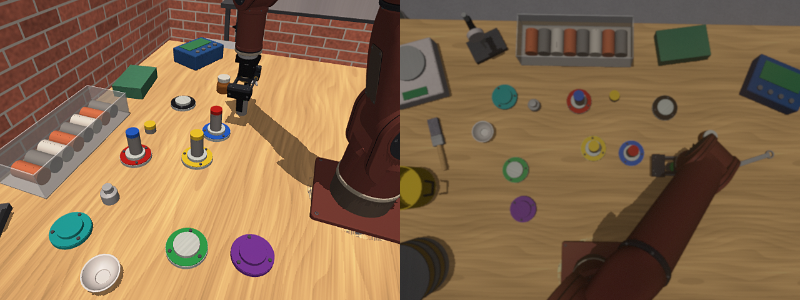

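The yellow core stands centred on its base: (197,147) in the left panel, (593,149) in the right. The gripper is over the green core, at about (240,105) on the left.

send_rows(increments=[[[0, 0, 0, 0], [0, 0, 0, 0], [0, 0, 0, 0], [0, 0, 0, 0], [0, 0, 0, 0], [0, 0, 0, 0], [0, 0, 0, 0], [0, 0, 0, 0]]], gripper=1)

```text
time_s: 10.6
tcp_pos: [0.3885, -0.2793, 0.0381]
ee_rot: [0.0, 1.0, -0.0, 0.0]
ft_force: [-0.3, -1.1, 0.3]
finger_gap: 0.0373
```

send_rows(increments=[[[0, 0, -0.01, 0], [0, 0, -0.03, 0], [0, 0, -0.04, 0], [0, 0, -0.04, 0], [0, 0, -0.04, 0], [0, 0, -0.01, 0], [0, 0, 0, 0]]])

```text
time_s: 11.3
tcp_pos: [0.3892, -0.2793, 0.2094]
ee_rot: [-0.0, 1.0, 0.0, 0.002]
ft_force: [1.0, 0.1, -2.7]
finger_gap: 0.0373
```

send_rows(increments=[[[-0.012, 0.025, 0, 0], [-0.014, 0.035, 0, 0], [-0.012, 0.035, 0, 0], [-0.01, 0.035, 0, 0], [-0.008, 0.035, 0, 0], [-0.006, 0.035, 0, 0], [-0.004, 0.035, 0, 0], [0, 0.035, 0, 0]]])

```text
time_s: 12.1
tcp_pos: [0.4535, -0.0079, 0.2058]
ee_rot: [0.0, 1.0, -0.001, -0.002]
ft_force: [0.6, -0.6, -1.6]
finger_gap: 0.0373
```

send_rows(increments=[[[0.004, 0.035, 0, 0], [0.007, 0.035, 0, 0], [0.01, 0.035, 0, 0], [0.012, 0.035, 0, 0], [0.014, 0.035, 0, 0], [0.014, 0.035, 0, 0], [0.013, 0.035, 0, 0], [0.008, 0.025, 0, 0]]])

```text
time_s: 12.9
tcp_pos: [0.3703, 0.2623, 0.2055]
ee_rot: [-0.001, 1.0, -0.001, -0.002]
ft_force: [0.3, -0.1, -0.9]
finger_gap: 0.0374
```

send_rows(increments=[[[0.003, 0.0325, 0, 0], [0, 0, 0, 0], [0, 0, 0, 0], [0, 0, 0, 0]]])

```text
time_s: 13.3
tcp_pos: [0.3694, 0.292, 0.2066]
ee_rot: [0.001, 1.0, -0.001, -0.001]
ft_force: [-0.5, -0.4, -1.8]
finger_gap: 0.0375
```

send_rows(increments=[[[-0.0005, 0.001, 0.02, 0], [0, 0, 0.04, 0], [0, 0, 0.04, 0], [0, 0, 0.025, 0], [0, 0, 0.013, 0], [0, 0, 0.004, 0], [0, 0, 0, 0], [0, 0, 0, 0]]])

```text
time_s: 14.1
tcp_pos: [0.3707, 0.2949, 0.0673]
ee_rot: [0.0, 1.0, 0.001, 0.001]
ft_force: [1.0, 0.6, -2.1]
finger_gap: 0.0374
```

```bash
python3 - <<'E'
from h import *
a=camera("side")
s=telemetry.read_state();print(s["tcp_pos"],s["ft_force"])
cv2.imwrite("pics/s4.png",cv2.resize(a[280:460,200:420],None,fx=3,fy=3)[:,:,::-1])
E
```

```text
[0.37074857 0.29504765 0.06735543] [-0.34496833 -0.46406744 -2.10021218]
```

View pics/s4.png

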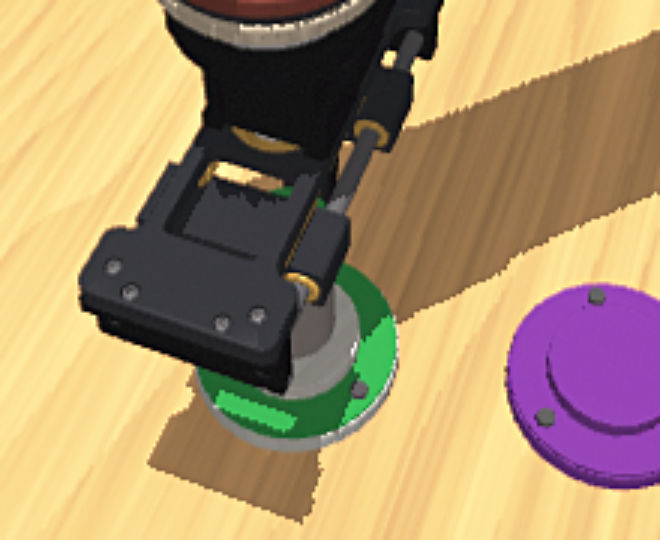

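The green core is held just above the green pedestal, at about (300,350) in the crop.

send_rows(increments=[[[0, -0.0012, 0.003, 0], [0, 0, 0.002, 0], [0, 0, 0.001, 0], [0, 0, 0, 0], [0, 0, 0, 0]]])

```text
time_s: 14.65
tcp_pos: [0.37, 0.2932, 0.0601]
ee_rot: [0.0, 1.0, -0.0, -0.0]
ft_force: [-0.8, -0.6, -0.6]
finger_gap: 0.0374
```

send_rows(increments=[[[0, 0, 0.0007, 0], [0, 0, 0, 0], [0, 0, 0, 0]]])

```text
time_s: 14.95
tcp_pos: [0.3702, 0.2932, 0.06]
ee_rot: [0.0, 1.0, 0.0, 0.0]
ft_force: [-2.4, -2.4, 7.2]
finger_gap: 0.0372
```

send_rows(increments=[[[0, 0, 0.0005, 0], [0, 0, 0, 0], [0, 0, 0, 0]]])

```text
time_s: 15.25
tcp_pos: [0.3703, 0.2933, 0.06]
ee_rot: [0.0, 1.0, 0.0, 0.0]
ft_force: [-4.1, -4.1, 14.9]
finger_gap: 0.0372
```

send_rows(increments=[[[0, 0, -0.0007, 0], [0, 0, 0, 0]]])

```text
time_s: 15.45
tcp_pos: [0.3701, 0.2933, 0.06]
ee_rot: [0.0, 1.0, 0.0, 0.0]
ft_force: [-2.4, -2.0, 6.9]
finger_gap: 0.0374
```

send_rows(increments=[[[0, 0, 0, 0], [0, 0, 0, 0], [0, 0, 0, 0], [0, 0, 0, 0], [0, 0, 0, 0], [0, 0, 0, 0]]], gripper=0)

```text
time_s: 16.05
tcp_pos: [0.37, 0.2932, 0.0595]
ee_rot: [0.0, 1.0, -0.0, 0.0]
ft_force: [-0.8, 0.7, -0.0]
finger_gap: 0.0774
```

send_rows(increments=[[[0, 0, -0.02, 0], [0, 0, -0.04, 0], [0, 0, -0.04, 0], [0, 0, -0.03, 0], [0, 0, 0, 0], [0, 0, 0, 0]]])

```text
time_s: 16.65
tcp_pos: [0.3701, 0.2934, 0.1899]
ee_rot: [-0.0, 1.0, 0.001, 0.0]
ft_force: [0.2, 0.2, -0.3]
finger_gap: 0.0869
```

send_rows(increments=[[[-0.02, -0.02, 0, 0], [-0.035, -0.03, 0, 0], [-0.035, -0.03, 0, 0], [-0.035, -0.03, 0, 0], [-0.035, -0.03, 0, 0], [-0.035, -0.03, 0, 0], [-0.035, -0.03, 0, 0], [-0.031, -0.0315, 0, 0]]])

```text
time_s: 17.45
tcp_pos: [0.6316, 0.0605, 0.1876]
ee_rot: [-0.0, 1.0, -0.0, -0.001]
ft_force: [-0.2, 0.7, 0.2]
finger_gap: 0.087
```

send_rows(increments=[[[0, 0, 0, 0], [0, 0, 0, 0], [0, 0, 0, 0]]])

```text
time_s: 17.75
tcp_pos: [0.63, 0.0626, 0.1882]
ee_rot: [-0.0, 1.0, -0.0, -0.001]
ft_force: [1.0, -0.1, 0.3]
finger_gap: 0.0869
```

```bash
python3 - <<'E'
from h import *
a=camera("side");b=camera("top")
cv2.imwrite("pics/s5.png",np.hstack([cv2.resize(a,(400,300)),cv2.resize(b,(400,300))])[:,:,::-1])
E
```

```text
(no output)
```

View pics/s5.png

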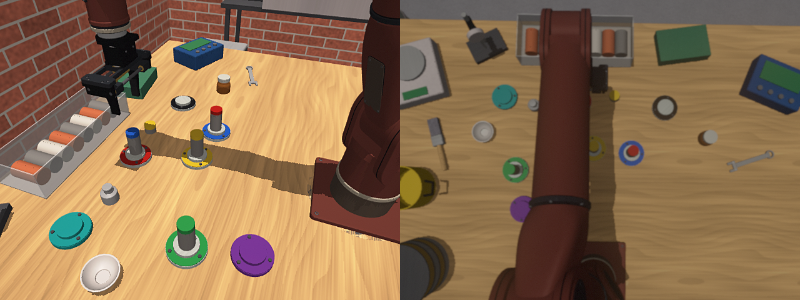

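The green core is upright and centred on its base, at (186,235) on the left. The gripper is above the blue core at (133,138) and clear of the offcut at (150,127).

send_rows(increments=[[[0, 0, 0.02, 0], [0, 0, 0.035, 0], [0, 0, 0.035, 0], [0, 0, 0.025, 0], [0, 0, 0.01, 0], [0, 0, 0.003, 0], [0, 0, 0, 0]]])

```text
time_s: 18.55
tcp_pos: [0.6314, 0.0621, 0.0624]
ee_rot: [-0.0, 1.0, 0.0, 0.0]
ft_force: [-0.2, 0.3, -0.1]
finger_gap: 0.0872
```

send_rows(increments=[[[0, 0, 0, 0], [0, 0, 0, 0], [0, 0, 0, 0], [0, 0, 0, 0], [0, 0, 0, 0], [0, 0, 0, 0], [0, 0, 0, 0], [0, 0, 0, 0]]], gripper=1)

```text
time_s: 19.35
tcp_pos: [0.631, 0.0617, 0.0615]
ee_rot: [0.0, 1.0, -0.0, -0.0]
ft_force: [0.6, 0.2, -0.5]
finger_gap: 0.0374
```

send_rows(increments=[[[0, 0, -0.01, 0], [0, 0, -0.03, 0], [0, 0, -0.03, 0], [0, 0, -0.02, 0], [0, 0, 0, 0], [0, 0, 0, 0]]])

```text
time_s: 19.95
tcp_pos: [0.6309, 0.0617, 0.1516]
ee_rot: [0.0, 1.0, 0.0, 0.0]
ft_force: [-0.2, 0.0, -1.9]
finger_gap: 0.0374
```

send_rows(increments=[[[0.0025, -0.025, 0, 0], [0.0025, -0.04, 0, 0], [0.0025, -0.045, 0, 0], [0.0025, -0.045, 0, 0], [0.0025, -0.045, 0, 0], [0.0025, -0.045, 0, 0], [0.0025, -0.045, 0, 0], [0, -0.03, 0, 0]]])

```text
time_s: 20.75
tcp_pos: [0.6113, -0.2622, 0.1501]
ee_rot: [0.002, 1.0, -0.0, -0.001]
ft_force: [-0.4, 0.5, -0.9]
finger_gap: 0.0375
```

send_rows(increments=[[[0, 0, 0, 0], [0, 0, 0.02, 0], [0, 0, 0.03, 0], [0, 0, 0.02, 0], [0, 0, 0.012, 0], [0, 0, 0.004, 0], [0, 0, 0, 0], [0, 0, 0, 0]]])

```text
time_s: 21.55
tcp_pos: [0.614, -0.2585, 0.0665]
ee_rot: [0.0, 1.0, -0.0, 0.001]
ft_force: [1.1, 0.8, -1.6]
finger_gap: 0.0373
```

send_rows(increments=[[[0, 0, 0.002, 0], [0, 0, 0.0015, 0], [0, 0, 0.0005, 0], [0, 0, 0, 0], [0, 0, 0, 0]]])

```text
time_s: 22.05
tcp_pos: [0.6135, -0.2584, 0.0616]
ee_rot: [0.0, 1.0, -0.0, 0.0]
ft_force: [0.6, -0.1, -1.7]
finger_gap: 0.0375
```

```bash
python3 - <<'E'
from h import *
a=camera("side")
s=telemetry.read_state();print(s["tcp_pos"],s["ft_force"])
cv2.imwrite("pics/s6.png",cv2.resize(a[80:240,180:400],None,fx=3,fy=3)[:,:,::-1])
E
```

```text
[ 0.61350485 -0.25834438  0.06167174] [-0.15112605 -0.07894562 -2.29574461]
```

View pics/s6.png

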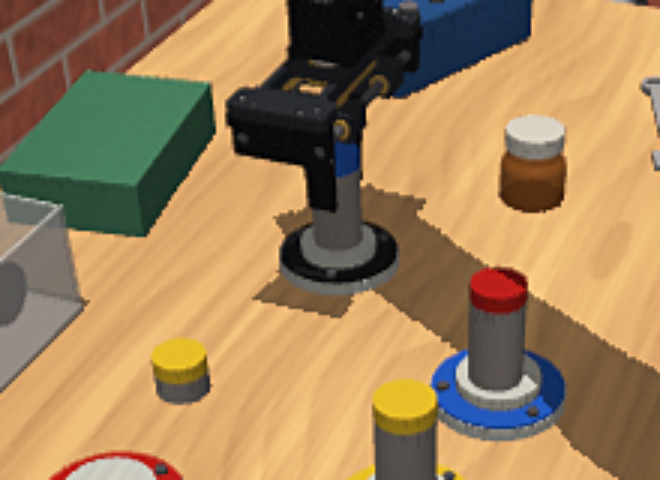

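The blue core is over the middle of the spare pedestal, at about (338,245) in the crop. The offcut is undisturbed at (181,370).

send_rows(increments=[[[0, 0, 0.0006, 0], [0, 0, 0, 0], [0, 0, 0, 0]]])

```text
time_s: 22.4
tcp_pos: [0.6136, -0.2584, 0.0615]
ee_rot: [0.0, 1.0, 0.0, 0.0]
ft_force: [-2.5, 2.0, 5.7]
finger_gap: 0.0372
```

send_rows(increments=[[[0, 0, 0.0005, 0], [0, 0, 0, 0], [0, 0, 0, 0]]])

```text
time_s: 22.7
tcp_pos: [0.6137, -0.2584, 0.0615]
ee_rot: [0.0, 1.0, 0.0, 0.0]
ft_force: [-3.6, 3.2, 8.9]
finger_gap: 0.0374
```

send_rows(increments=[[[0, 0, 0, 0], [0, 0, 0, 0], [0, 0, 0, 0], [0, 0, 0, 0], [0, 0, 0, 0], [0, 0, 0, 0], [0, 0, 0, 0]]], gripper=0)

```text
time_s: 23.4
tcp_pos: [0.6135, -0.2583, 0.0604]
ee_rot: [0.0, 1.0, -0.0, -0.0]
ft_force: [0.3, 0.5, -0.8]
finger_gap: 0.0831
```

send_rows(increments=[[[0, 0, -0.02, 0], [0, 0, -0.04, 0], [0, 0, -0.04, 0], [0, 0, -0.03, 0], [0, 0, 0, 0]]])

```text
time_s: 23.9
tcp_pos: [0.6154, -0.2597, 0.1956]
ee_rot: [0.0, 1.0, -0.001, 0.004]
ft_force: [0.3, 0.2, 0.4]
finger_gap: 0.0867
```

send_rows(increments=[[[0.02, 0.015, 0, 0], [0.035, 0.025, 0, 0], [0.035, 0.025, 0, 0], [0.035, 0.025, 0, 0], [0.03, 0.022, 0, 0], [0.0185, 0.0155, 0, 0], [0, 0, 0, 0], [0, 0, 0, 0]]])

```text
time_s: 24.7
tcp_pos: [0.44, -0.1305, 0.1904]
ee_rot: [-0.0, 1.0, 0.0, 0.0]
ft_force: [0.7, 0.1, -0.5]
finger_gap: 0.0866
```

send_rows(increments=[[[0, 0, 0.02, 0], [0, 0, 0.035, 0], [0, 0, 0.035, 0], [0, 0, 0.025, 0], [0, 0, 0.012, 0], [0, 0, 0.003, 0], [0, 0, 0, 0], [0, 0, 0, 0]]])

```text
time_s: 25.5
tcp_pos: [0.441, -0.1311, 0.0615]
ee_rot: [0.0, 1.0, -0.0, 0.001]
ft_force: [0.4, 0.5, -0.3]
finger_gap: 0.0868
```

```bash
python3 - <<'E'
from h import *
a=camera("side")
s=telemetry.read_state();print(s["tcp_pos"],s["ft_force"])
cv2.imwrite("pics/s7.png",cv2.resize(a[80:280,180:440],None,fx=3,fy=3)[:,:,::-1])
E
```

```text
[ 0.44096518 -0.13106323  0.06158467] [-0.07321459 -0.03246532 -0.8200642 ]
```

View pics/s7.png

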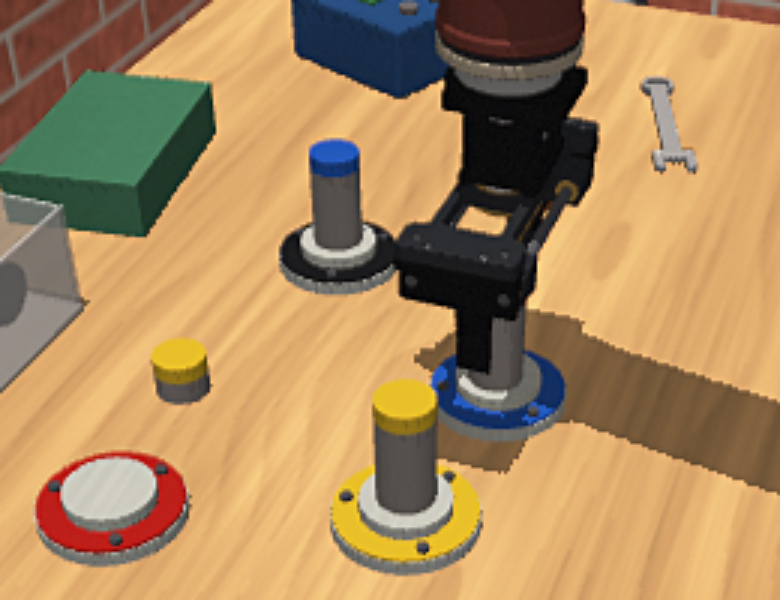

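The blue core is parked upright on the spare base at (336,205) in the crop. The gripper straddles the red core at (495,350).

send_rows(increments=[[[0, 0, 0, 0], [0, 0, 0, 0], [0, 0, 0, 0], [0, 0, 0, 0], [0, 0, 0, 0], [0, 0, 0, 0], [0, 0, 0, 0], [0, 0, 0, 0]]], gripper=1)

```text
time_s: 26.35
tcp_pos: [0.44, -0.1308, 0.0605]
ee_rot: [0.0, 1.0, -0.0, -0.0]
ft_force: [0.4, 0.0, 0.2]
finger_gap: 0.0375
```

send_rows(increments=[[[0, 0, -0.01, 0], [0, 0, -0.03, 0], [0, 0, -0.04, 0], [0, 0, -0.03, 0], [0, 0, 0, 0], [0, 0, 0, 0]]])

```text
time_s: 26.95
tcp_pos: [0.4401, -0.1308, 0.171]
ee_rot: [0.0, 1.0, 0.0, 0.001]
ft_force: [-1.1, 0.3, -2.5]
finger_gap: 0.0372
```

send_rows(increments=[[[-0.02, 0.02, 0, 0], [-0.03, 0.03, 0, 0], [-0.03, 0.03, 0, 0], [-0.03, 0.03, 0, 0], [-0.03, 0.03, 0, 0], [-0.03, 0.03, 0, 0], [-0.021, 0.0255, 0, 0], [0, 0, 0, 0]]])

```text
time_s: 27.75
tcp_pos: [0.6317, 0.07, 0.1675]
ee_rot: [-0.003, 1.0, -0.0, -0.002]
ft_force: [-0.8, 0.4, -1.4]
finger_gap: 0.0376
```

send_rows(increments=[[[0, 0, 0, 0], [0, 0, 0, 0]]])

```text
time_s: 27.95
tcp_pos: [0.63, 0.0631, 0.1694]
ee_rot: [0.001, 1.0, -0.001, -0.001]
ft_force: [-0.9, -0.0, -0.9]
finger_gap: 0.0371
```

send_rows(increments=[[[0, 0, 0.02, 0], [0, 0, 0.03, 0], [0, 0, 0.03, 0], [0, 0, 0.015, 0], [0, 0, 0.01, 0], [0, 0, 0, 0], [0, 0, 0, 0], [0, 0, 0, 0]]])

```text
time_s: 28.75
tcp_pos: [0.6319, 0.0647, 0.0669]
ee_rot: [0.0, 1.0, 0.0, 0.001]
ft_force: [0.2, -0.6, -1.8]
finger_gap: 0.0376
```

send_rows(increments=[[[0, 0, 0.002, 0], [0, 0, 0.0015, 0], [0, 0, 0.001, 0], [0, 0, 0, 0], [0, 0, 0, 0], [0, 0, 0, 0]]])

```text
time_s: 29.35
tcp_pos: [0.631, 0.0647, 0.061]
ee_rot: [0.0, 1.0, -0.0, -0.0]
ft_force: [-0.4, 0.6, -2.1]
finger_gap: 0.0373
```

send_rows(increments=[[[0, 0, 0.0005, 0], [0, 0, 0, 0], [0, 0, 0, 0]]])

```text
time_s: 29.65
tcp_pos: [0.631, 0.0647, 0.0606]
ee_rot: [0.0, 1.0, 0.0, 0.0]
ft_force: [-0.4, 0.7, -1.5]
finger_gap: 0.0375
```

```bash
python3 - <<'E'
from h import *
a=camera("side")
s=telemetry.read_state();print(s["tcp_pos"],s["ft_force"])
cv2.imwrite("pics/s8.png",cv2.resize(a[130:290,130:390],None,fx=3,fy=3)[:,:,::-1])
E
```

```text
[0.63106472 0.06468851 0.06055522] [-0.52373546  0.08340488 -1.53341029]
```

View pics/s8.png

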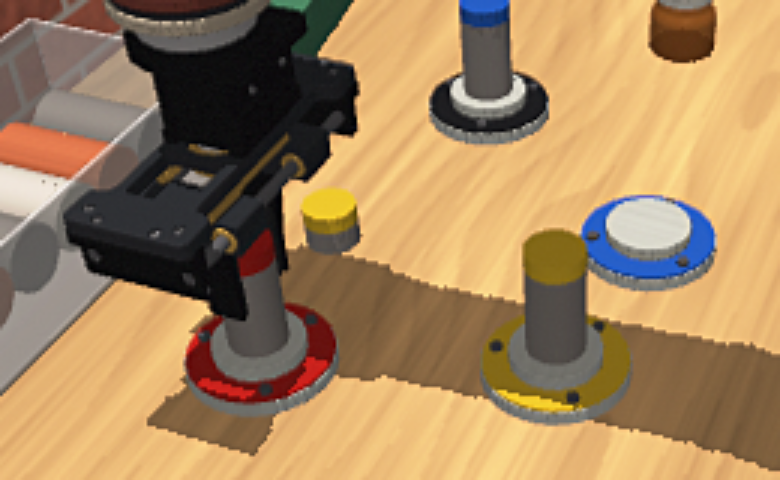

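The red core is on the middle of the red pedestal, at about (260,350) in the crop, and is nearly touching.

send_rows(increments=[[[0, 0, 0.0004, 0], [0, 0, 0, 0], [0, 0, 0, 0]]])

```text
time_s: 30.0
tcp_pos: [0.6312, 0.0647, 0.0605]
ee_rot: [0.0, 1.0, 0.0, 0.0]
ft_force: [-1.7, 0.8, 5.5]
finger_gap: 0.0372
```

send_rows(increments=[[[0, 0, 0, 0], [0, 0, 0, 0], [0, 0, 0, 0], [0, 0, 0, 0], [0, 0, 0, 0], [0, 0, 0, 0], [0, 0, 0, 0]]], gripper=0)

```text
time_s: 30.7
tcp_pos: [0.631, 0.0647, 0.06]
ee_rot: [0.0, 1.0, -0.0, -0.0]
ft_force: [-0.3, 0.2, -0.4]
finger_gap: 0.0834
```

send_rows(increments=[[[0, 0, -0.02, 0], [0, 0, -0.04, 0], [0, 0, -0.04, 0], [0, 0, -0.03, 0], [0, 0, 0, 0]]])

```text
time_s: 31.2
tcp_pos: [0.6334, 0.0646, 0.1951]
ee_rot: [0.0, 1.0, 0.001, 0.004]
ft_force: [0.4, 0.5, 0.0]
finger_gap: 0.087
```

send_rows(increments=[[[0.0025, -0.025, 0, 0], [0.0025, -0.04, 0, 0], [0.0025, -0.045, 0, 0], [0.0025, -0.045, 0, 0], [0.0025, -0.045, 0, 0], [0.0025, -0.045, 0, 0], [0.0025, -0.045, 0, 0], [0, -0.033, 0, 0]]])

```text
time_s: 32.0
tcp_pos: [0.6121, -0.2618, 0.1895]
ee_rot: [0.001, 1.0, -0.0, -0.0]
ft_force: [0.6, -0.2, 0.4]
finger_gap: 0.0868
```

send_rows(increments=[[[0, 0, 0, 0], [0, 0, 0, 0], [0, 0, 0, 0]]])

```text
time_s: 32.3
tcp_pos: [0.6138, -0.2567, 0.1894]
ee_rot: [-0.001, 1.0, 0.0, -0.0]
ft_force: [-0.1, 0.4, 0.3]
finger_gap: 0.087
```

```bash
python3 - <<'E'
from h import *
a=camera("side");b=camera("top")
s=telemetry.read_state();print(s["tcp_pos"],s["ft_force"])
for n,im in(("side",a),("top",b)):
  for st,ce,m in blobs(im,"blue",200):
    if st[4]<3000: print(n,ce.round(),*circ(n,m,.012))
cv2.imwrite("pics/s9.png",np.hstack([cv2.resize(a,(400,300)),cv2.resize(b,(400,300))])[:,:,::-1])
E
```

```text
[ 0.61393094 -0.25647975  0.18977082] [-0.56956579 -0.81225199 -0.78436274]
side [317.  94.] [ 0.6998 -0.6649  0.283 ] [ 0.7051 -0.668   0.1966  0.225 ]
side [346. 212.] [ 0.437  -0.1318  0.0956] [ 0.4377 -0.1331  0.0838  0.0896]
top [596. 138.] [ 0.7181 -0.6914  0.2458] [ 0.7176 -0.6839  0.1673  0.2129]
top [358. 248.] [ 0.4365 -0.1193  0.0816] [ 0.4364 -0.1194  0.0523  0.0712]
```

View pics/s9.png

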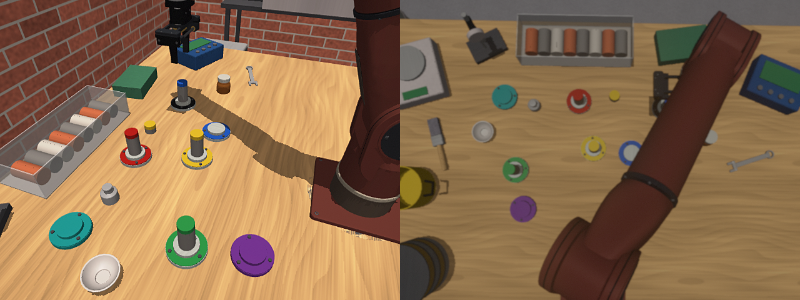

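The red core stands on its own base, at (131,145) left and (578,99) right. The side view still puts the blue base at (0.438, −0.133). The gripper is above the parked blue core.

send_rows(increments=[[[0, -0.0015, 0.02, 0], [0, 0, 0.035, 0], [0, 0, 0.035, 0], [0, 0, 0.025, 0], [0, 0, 0.01, 0], [0, 0, 0.003, 0], [0, 0, 0, 0], [0, 0, 0, 0]]])

```text
time_s: 33.2
tcp_pos: [0.6144, -0.2601, 0.0637]
ee_rot: [-0.0, 1.0, -0.0, 0.001]
ft_force: [0.8, 1.1, 0.1]
finger_gap: 0.0872
```

send_rows(increments=[[[0, 0, 0, 0], [0, 0, 0, 0], [0, 0, 0, 0], [0, 0, 0, 0], [0, 0, 0, 0], [0, 0, 0, 0], [0, 0, 0, 0], [0, 0, 0, 0]]], gripper=1)

```text
time_s: 34.0
tcp_pos: [0.6135, -0.2597, 0.062]
ee_rot: [-0.0, 1.0, 0.0, -0.0]
ft_force: [0.2, 0.6, 0.3]
finger_gap: 0.0372
```

send_rows(increments=[[[0, 0, -0.01, 0], [0, 0, -0.03, 0], [0, 0, -0.04, 0], [0, 0, -0.02, 0], [0, 0, 0, 0], [0, 0, 0, 0]]])

```text
time_s: 34.6
tcp_pos: [0.6134, -0.2597, 0.162]
ee_rot: [0.0, 1.0, 0.0, 0.0]
ft_force: [-0.3, -0.3, -3.5]
finger_gap: 0.0374
```

send_rows(increments=[[[0.02, 0.015, 0, 0], [0.035, 0.025, 0, 0], [0.035, 0.025, 0, 0], [0.035, 0.025, 0, 0], [0.03, 0.022, 0, 0], [0.02, 0.0147, 0, 0], [0, 0, 0, 0], [0, 0, 0, 0]]])

```text
time_s: 35.4
tcp_pos: [0.438, -0.1326, 0.1614]
ee_rot: [-0.001, 1.0, 0.0, -0.0]
ft_force: [-0.7, -0.2, -1.0]
finger_gap: 0.0375
```

send_rows(increments=[[[0, 0, 0.02, 0], [0, 0, 0.03, 0], [0, 0, 0.025, 0], [0, 0, 0.015, 0], [0, 0, 0.005, 0], [0, 0, 0, 0], [0, 0, 0, 0], [0, 0, 0, 0]]])

```text
time_s: 36.2
tcp_pos: [0.4392, -0.1334, 0.0679]
ee_rot: [0.0, 1.0, -0.0, 0.001]
ft_force: [-0.1, 0.3, -1.2]
finger_gap: 0.0372
```

send_rows(increments=[[[0, 0, 0.002, 0], [0, 0, 0.0015, 0], [0, 0, 0.001, 0], [0, 0, 0, 0], [0, 0, 0, 0], [0, 0, 0, 0]]])

```text
time_s: 36.8
tcp_pos: [0.4385, -0.1331, 0.0626]
ee_rot: [0.0, 1.0, -0.0, 0.0]
ft_force: [0.1, 0.3, -2.0]
finger_gap: 0.0379
```

send_rows(increments=[[[0, 0, 0.0005, 0], [0, 0, 0, 0], [0, 0, 0, 0]]])

```text
time_s: 37.1
tcp_pos: [0.4385, -0.1331, 0.0621]
ee_rot: [0.0, 1.0, -0.0, -0.0]
ft_force: [0.6, -0.5, -1.8]
finger_gap: 0.0372
```

```bash
python3 - <<'E'
from h import *
a=camera("side")
s=telemetry.read_state();print(s["tcp_pos"],s["ft_force"])
cv2.imwrite("pics/s10.png",cv2.resize(a[130:290,180:440],None,fx=3,fy=3)[:,:,::-1])
E
```

```text
[ 0.43845156 -0.13310609  0.06205619] [-0.25082439 -0.98053308 -1.44504564]
```

View pics/s10.png

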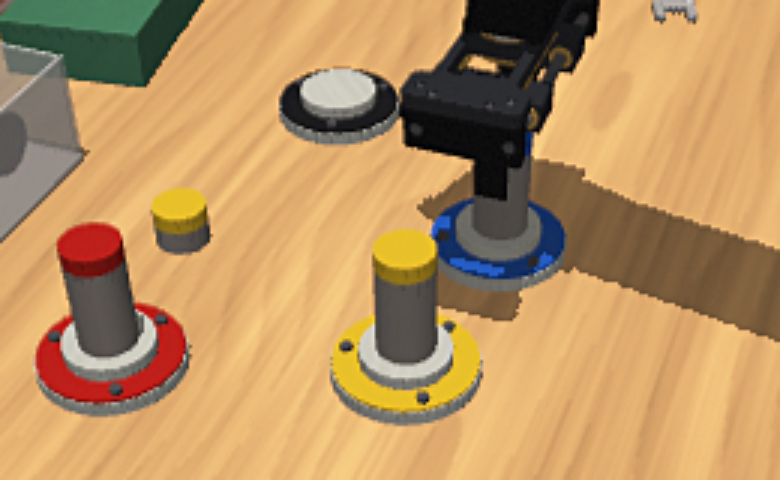

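The blue core is over the middle of the blue pedestal, at about (500,235) in the crop.

send_rows(increments=[[[0, 0, 0.0006, 0], [0, 0, 0, 0], [0, 0, 0, 0]]])

```text
time_s: 37.45
tcp_pos: [0.4387, -0.1331, 0.0618]
ee_rot: [0.0, 1.0, 0.0, 0.0]
ft_force: [-0.9, 0.8, 4.9]
finger_gap: 0.0377
```

send_rows(increments=[[[0, 0, 0, 0], [0, 0, 0, 0], [0, 0, 0, 0], [0, 0, 0, 0], [0, 0, 0, 0], [0, 0, 0, 0], [0, 0, 0, 0], [0, 0, 0, 0]]], gripper=0)

```text
time_s: 38.25
tcp_pos: [0.4385, -0.1331, 0.0615]
ee_rot: [0.0, 1.0, -0.0, -0.0]
ft_force: [0.0, 0.2, 0.0]
finger_gap: 0.0853
```

send_rows(increments=[[[0, 0, -0.02, 0], [0, 0, -0.04, 0], [0, 0, -0.04, 0], [0, 0, -0.04, 0], [0, 0, -0.02, 0], [0, 0, 0, 0]]])

```text
time_s: 38.85
tcp_pos: [0.4401, -0.1334, 0.2244]
ee_rot: [0.0, 1.0, 0.0, 0.003]
ft_force: [-0.2, 0.0, -0.3]
finger_gap: 0.087
```

send_rows(increments=[[[0, -0.03, 0, 0], [0, -0.04, 0, 0], [0, -0.04, 0, 0], [0, -0.04, 0, 0], [0, -0.04, 0, 0], [0, -0.04, 0, 0], [0, -0.03, 0, 0], [0, 0, 0, 0]]])

```text
time_s: 39.65
tcp_pos: [0.4362, -0.3972, 0.2201]
ee_rot: [0.003, 1.0, -0.001, -0.002]
ft_force: [-0.2, 0.1, 0.1]
finger_gap: 0.087
```

send_rows(increments=[[[0, -0.03, 0, 0], [0, -0.04, 0, 0], [0, -0.03, 0, 0], [0, 0, 0, 0], [0, 0, 0, 0], [0, 0, 0, 0]]])

```text
time_s: 40.25
tcp_pos: [0.4389, -0.4917, 0.2208]
ee_rot: [-0.001, 1.0, 0.001, -0.0]
ft_force: [0.9, -0.2, -0.4]
finger_gap: 0.0869
```

```bash
python3 - <<'E'
from h import *
a=camera("side");b=camera("top")
s=telemetry.read_state();print(s["tcp_pos"],s["ft_force"],s["time_s"],s["finger_gap"])
cv2.imwrite("pics/s11.png",np.hstack([cv2.resize(a,(400,300)),cv2.resize(b,(400,300))])[:,:,::-1])
B=dict(red=(.631,.065),blue=(.4385,-.133),yellow=(.455,.0072),green=(.370,.2935),off=(.6533,-.0679))
o=np.array([.3379,.0038])
for c in("red","blue","yellow","green","off"):
  z=.03 if c=="off" else .098
  col="yellow" if c=="off" else c
  pt=proj("top",(*B[c],z));m=mask(b,col)
  w=np.zeros_like(m);cv2.circle(w,tuple(int(round(v)) for v in pt),13 ,255,-1)
  n,l,st,ce=cv2.connectedComponentsWithStats(m&w);i=min(range(1,n),key=lambda i:np.hypot(*(ce[i]-pt)))
  P=ray("top",np.argwhere(l==i)[:,::-1],z);u=P.mean(0)-o;u/=np.linalg.norm(u);v=np.array([-u[1],u[0]]);A=P@u;q=P@v
  C=(A.max()+.0011-.019)*u+(q.max()+q.min())/2*v
  print(c,C.round(4),"off by mm",((C-B[c])*1000).round(1),"width",(np.ptp(q)+.0022).round(4))
E
```

```text
[ 0.43922728 -0.49164891  0.221361  ] [ 0.2527864   1.18004159 -0.46653928] 40.35 0.08674441477731475
red [0.6351 0.0653] off by mm [4.1 0.3] width 0.0579
blue [ 0.4474 -0.1381] off by mm [ 8.9 -5.1] width 0.0478
yellow [0.4654 0.0061] off by mm [10.4 -1.1] width 0.056
green [0.3698 0.2947] off by mm [-0.2  1.2] width 0.053
off [ 0.6538 -0.068 ] off by mm [ 0.5 -0.1] width 0.0382
```

View pics/s11.png

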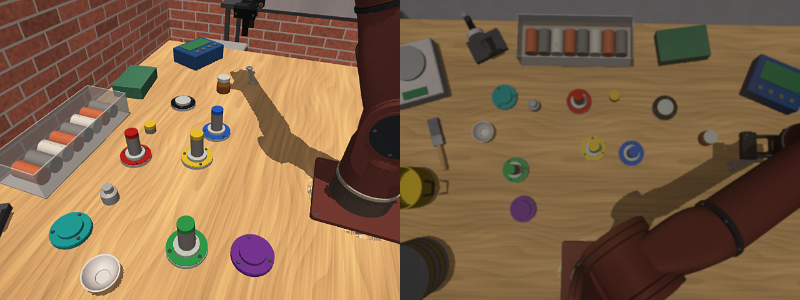

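All four cores stand on their own bases and the gripper is clear. The offsets printed for the cores aren't valid: widths of 48–58 mm show the deck colour merged into each cap. I'll separate them by opening the mask.

```bash
python3 - <<'E'
from h import *
b=camera("top");a=camera("side")
B=dict(red=(.631,.065),blue=(.4385,-.133),yellow=(.455,.0072),green=(.370,.2935))
k=cv2.getStructuringElement(cv2.MORPH_ELLIPSE,(11,11))
for n,im in(("top",b),("side",a)):
  for c in B:
    pt=proj(n,(*B[c],.098));m=cv2.morphologyEx(mask(im,c),cv2.MORPH_OPEN,k)
    nn,l,st,ce=cv2.connectedComponentsWithStats(m);i=min(range(1,nn),key=lambda i:np.hypot(*(ce[i]-pt)))
    mid=proj(n,(*B[c],.095))
    print(n,c,st[i][2:5],"cap centre err mm",((ray(n,ce[i],.095 if n=="side" else .097)-B[c])*1000).round(1))
P=[]
for c in B:
    u,v=proj("side",(*B[c],.05)).astype(int);P.append(cv2.resize(a[v-50:v+50,u-40:u+40],(200,250)))
cv2.imwrite("pics/s12.png",np.hstack(P)[:,:,::-1])
P=[]
for c in B:
    u,v=proj("top",(*B[c],.05)).astype(int);P.append(cv2.resize(b[v-28:v+28,u-28:u+28],(200,200)))
cv2.imwrite("pics/s13.png",np.hstack(P)[:,:,::-1])
E
```

```text
top red [ 20  19 284] cap centre err mm [[ 3.2 -0.3]]
top blue [ 21  19 270] cap centre err mm [[ 2.7 -3.6]]
top yellow [ 17  22 279] cap centre err mm [[ 2.3 -2.4]]
top green [ 19  18 261] cap centre err mm [[1.  1.1]]
side red [ 21  19 326] cap centre err mm [[-4.   4.1]]
side blue [ 18  16 232] cap centre err mm [[-3.7  7. ]]
side yellow [ 21  19 327] cap centre err mm [[-3.6  4. ]]
side green [ 29  30 719] cap centre err mm [[-2.6  1.3]]
```

View pics/s12.png

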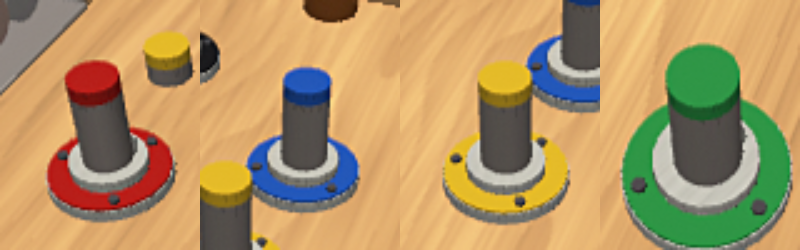

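View pics/s13.png

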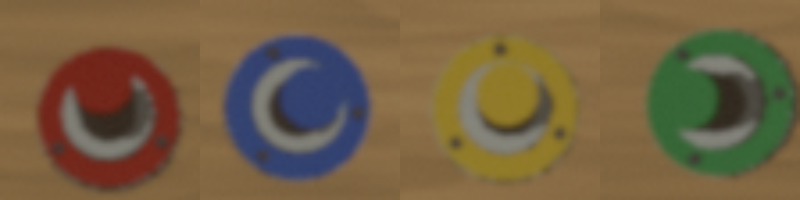

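All four cores look upright and central in both views. The residuals are a few mm and match the known view bias: at the start, the same side-view measurement was off by (−4, +10) mm on a core whose position the grasp then confirmed. I'm handing the job in.

```bash
python3 -c "
from station import job
print(job.close_job())"
```

```text
the job is handed in; nothing more can be done
None
```

All four long cores are upright on the pedestals of their own bases, released, and the job is handed in at about 40 s of the 112 s allowed. The hand-in gives no verdict.

**What I did:** I placed yellow first, then green. I parked blue on the spare base, moved red to the red base, then moved blue to the blue base. Each core was lowered until the wrist force showed contact, at most about 15 N (green), before I let go.

**Last checks:**
- **Release positions:** the tool's readings at release were within about 1 mm of the base centres I had measured.
- **Pictures:** both views show all four cores upright and roughly central, with the gripper well clear.
- **Offcut:** it measured within about 0.5 mm of where it started.

**Checks that failed or disagreed:**
- **First top-view check:** it gave core offsets of up to 10 mm, but the masks had merged the caps with decks of the same colour. I threw it out.
- **Repeat with separated caps:** offsets were about 1.5–4.5 mm in the top view. The side view gave about 3–6 mm, and 8 mm for blue. I put the side-view figures down to that view seeing only the near side of the caps, because the same bias appeared at the start on a core whose position the grasp confirmed. All are under the 12 mm limit.

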